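Seat a flange in the inspection fixture and throw the toggle clamp

ROBOT

A 6-joint arm with a two-finger parallel gripper is mounted at the origin on a cart in front of the work surface, level with it; the furniture and walls round the work are solid. World frame = base frame: x ahead of the robot, y to its left, z up, the work surface at z = 0. Lengths are in m, angles in degrees, forces in N, time in s.
With the tool pointing down it reaches from about 0.275 to 0.775 m from the base axis. Payload 14.6 kg.
Tool frame: the origin (TCP) lies between the finger pads; the fingertips stand 11 mm ahead of it and the grasp point (between the pads) lies 8 mm behind it (manip.tcp_to_tips is the distance from the TCP to the fingertips, in m); z points along the fingers, y is the line along which they close (so a half turn about z gives the same grasp; the last joint's range is limited). The gripper opens to 85 mm and grips with 20 to 120 N. Pads are 22 mm wide; open, the fingers measure 114 mm over their backs; the gripper's body (76 mm by 85 mm) begins 54 mm behind the grasp point. The pads swing forward as they close: fully open they stand 13 mm farther back than shut.
Start: joints at [68.451, 15.075, -2.767, 72.158, 0, 81.102], TCP at [0.115, 0.512, 0.242] pointing down, gripper open.
Joint ranges: [-151.79, 151.79], [-50.71, 97.33], [-67.44, 78.34], [-121.81, 120.89], [-77.56, 73.72], [-180, 180]. Speed limits (degrees/s): [108.29, 108.29, 147.25, 159.86, 180, 180].

INTERFACE

Orientations are given as [roll, pitch, yaw] about the fixed x, y, z axes, in that order (R = Rz(yaw) Ry(pitch) Rx(roll)).
In Python, from cell import manip gives the robot as it stands.
- The arm moves only by the tool apply_moves, never from a script. Its argument "motion" is a list of rows, each a list of 5 numbers: the opening, from 0 (shut) to 1 (fully open), then the shift along the world's x, y, z as a fraction of full scale, then the turn about the world's z as a fraction of full scale. A call has 1 to 12 rows; each row shifts and turns the commanded pose from where the row before left it; what a row does not reach is not made up. Full scale, the value 1, is 250 mm for a shift and 360 degrees for a turn. A row lasts 1/12 s, in which the tool goes at most 41.7 mm and 7.16 degrees, less where a joint would pass 70% of its speed; a pose out of reach is approached as far as the arm can. A call with a number of a shift or a turn outside -1 to 1 is refused whole. A call with a gripper value outside its range is refused whole. The fingers move at their own pace and stop on an object; "force" is the grip in N (left out, the last holds). Time passes only in rows, so rows that do not move let the fingers close. It gives the time, the measured TCP pose, the force, the opening and the grip force at its end, in the units of the state.
- manip.state(): the state, without advancing time (a new reading comes with each control period).
- manip.snapshot(name): name is "scene" or "top" or "wrist"; returns a dict with "pixels" (400x640x3 uint8, red, green, blue), "mtx" (3x3 intrinsics, pixels), "T" (4x4, takes a point from camera to world coordinates). Camera axes: x right, y up, looking along -z (the intrinsics and any distortion apply to the point x, -y, -z); pixel columns grow to the right and rows downward; lengths in m; the calibration is good to about 2 mm. A picture is of the moment at which its call begins. There is no depth.
- manip.close_job(): hands the job in; it is judged then, once.
The state is a dict: "clock": time; "joints": joint angles; "joint_vel": joint speeds; "joint_efforts": joint torques, N m; "eef_pos": TCP position; "ee_rot": TCP orientation; "contact_force": force on the tool from outside, world axes, zero at the start; "ft_torque": the same for the moment, N m; "width": opening from 0.0 (shut) to 1.0 (fully open); "finger_force": force on a finger pad.
Only numpy, scipy, OpenCV 4.12 (cv2) and the standard library are available. Lean on these libraries where they do the work, as an engineer would, in place of code of your own. Each camera call takes 0.05 s, during which the arm holds its last target. There are 200 camera calls.

TASK

Push the turned flange across the inspection fixture's base plate until its rim is flush against the long steel fence on the far side, then push the toggle clamp's lever round past its dead point until it snaps into lock and the plunger holds the flange in the corner between fence and end stop. Only push things: do not lift or tip the flange, and leave the loupe, gauge block and gear where they are.

Things in the scene. Friction and masses are not known exactly. Their poses are not given: they have to be found in the camera images.
- fixture: fixed inspection fixture, grey base plate 156 x 226 x 12 mm. Origin on the surface under the plate; x across it towards the fence (away from the robot), y along it towards the end stop (left), z up. Plate spans x -77..79, y -106..120 mm, top at z 12 mm. Clamp housing: dark steel, 56 x 92 mm, centred at x 30, y -49, top at z 51 mm
- fence (a point): middle of the fence's inner face at plate level (fixture x 65, y 55, z 12 mm), axes as the fixture's. Fence: steel bar 10 mm thick, 14 mm high above the plate, running along fixture y from y 0 to 110 mm, on the plate's far side
- end_stop (a point): middle of the end stop's inner face at plate level (fixture x 25, y 95, z 12 mm), axes as the fixture's. End stop: steel bar 16 mm thick, 14 mm high above the plate, along fixture x from -13 to 62 mm
- flange_home (a point): centre of the seat on the plate's top (fixture x 30, y 60, z 12 mm), axes as the fixture's: the flange's origin is here when its rim touches both fence and end stop
- plunger_nose: clamp plunger's round rubber nose, 18 mm diameter, 8 mm long, moving along fixture y at x 30, z 36 mm. Origin at its rear: the face is 8 mm further towards +y, at y 27 mm with the lever at 0. The lever drives it up to 21 mm towards +y; it pushes a flange that lies against the fence, by its boss, on to the end stop and then holds it there, sprung, with about 3 N
- flange: loose turned steel flange, 0.25 kg: rim 70 mm diameter, 9 mm thick, boss 32 mm diameter standing to 31 mm above the underside. Origin at the centre of its underside, z up. It starts lying flat on the plate, 36 to 58 mm short of the fence (on its -x side) and 3 to 10 mm short of the end stop
- lever_pivot (a point): the vertical pivot of the clamp lever (fixture x 30, y -75 mm, z 60 mm), axes as the fixture's
- handle (a point): middle (z 72 mm) of the upright black grip at the lever's free end: round, 18 mm diameter, z 50 to 94 mm above the surface, 120 mm from the pivot; a flat steel bar (14 mm wide, z 56..64 mm) joins it to the pivot. Pushing it takes up to about 7 N; let go before the dead point, the lever springs back open
- clamp_lever (a joint): lever angle in rad, swinging level: 0 open (held there by a return spring; the start), 1.6 locked at its stop. From the pivot the handle lies in fixture direction x = -cos(a), y = sin(a), a = value - 0.8: as the value grows it moves clockwise seen from above, towards the end stop's end. Dead point at 1.3; beyond it the lever snaps on to 1.6 by itself and stays
- loupe: bystander: loose black magnifying loupe, a waisted cylinder 42 mm diameter, 39 mm high, origin at its underside's centre; stands beyond the end stop
- gauge_block: bystander: loose steel gauge block, 35 x 9 mm, 20 mm high, origin at its underside's centre; stands beyond the end stop, by the fence's end
- gear: bystander: loose light grey gear, 51 mm diameter, 20 mm high, origin at its underside's centre; lies beyond the clamp's rear end
Things that resemble listed ones, but are neither listed nor needed, are in the scene too. There is more than one size of the flange; the one meant has the size given above.

How it is judged (in metres and radians):
On the way, in this order (a step that is already met when the one before it is completed fails the run):
1. the flange is pushed against the fence (within 3 mm), in front of the plunger, with the lever still open (x of flange in the frame of flange_home above -0.003 m and y of flange in the frame of flange_home between -0.02 and 0.003 m and value of joint clamp_lever below 0.7 rad), for 0.2 s.
2. the lever is pushed past its dead point and has snapped into lock (value of joint clamp_lever above 1.52 rad), for 0.2 s.
At the end, for the whole second after the job is handed in: The clamp lever is locked (above 1.52 rad), and the flange lies flat and still on the plate within 4 mm of its seat in the corner between fence and end stop, pressed by the plunger's nose with over 1.5 N (value of joint clamp_lever above 1.52 rad and horizontal distance between flange and flange_home below 0.004 m and z of flange in the frame of flange_home below 0.003 m and angle between flange's own z axis and vertical below 0.05 rad and contact force between plunger_nose and flange above 1.5 N and linear speed of flange below 0.01 m/s); the robot touches nothing.
It fails at once if the flange is lifted off the plate (z of flange in the frame of flange_home above 0.01 m).
It fails at once if the flange is tipped (angle between flange's own z axis and vertical above 0.25 rad).
It fails at once if a bystander is displaced by more than 15 mm (distance of any of loupe, gauge_block, gear from where it was at the start of the episode above 0.015 m).
It also fails if it takes over 48 s, if anything falls off the work surface, if the arm or the gripper's body presses on something with over 40 N, if the wrist force passes 120 N, or if a joint passes its speed limit or range.

## Working session

There is one attempt and no reset: what is moved stays moved. The work goes in short steps, Python scripts to look and compute and a tool call to move; the robot and the scene stay as the last step left them, time stands still between calls to the robot, and variables do not carry over. Pictures are saved under pics/ and viewed, at most 10 in all, crops included, and the job is handed in when it is done.

Besides the shell and the picture viewer there is one more tool, called after ">>>" as name([rows], argument=value, ...), one row to a line, values as JSON. apply_moves: Moves the arm, as the interface text tells. Its arguments: {"type":"object","properties":{"motion":{"type":"array"},"force":{"type":"number"}},"required":["motion"]}

```bash
mkdir -p pics; ls; python3 - <<'E'
from cell import manip
import cv2,numpy as np
for n in("scene","top"):
    s=manip.snapshot(n); cv2.imwrite(f"pics/{n}0.png",s["pixels"][:,:,::-1]); np.savez(f"pics/{n}0.npz",**{k:s[k] for k in("pixels","mtx","T")})
    print(n,s["mtx"],s["T"],[k for k in s])
print(manip.state())
E
```

```text
pics
scene [[410.40778004   0.         326.31378402]
 [  0.         410.40778004 200.33324832]
 [  0.           0.           1.        ]] [[-0.91028165  0.25021538 -0.3298175   0.23669032]
 [-0.41398728 -0.5475523   0.72718706  0.46907308]
 [ 0.00136105  0.79848528  0.60201279  0.57184793]
 [ 0.          0.          0.          1.        ]] ['pixels', 'mtx', 'T']
top [[368.7495556    0.         322.59584647]
 [  0.         368.7495556  199.45045946]
 [  0.           0.           1.        ]] [[ 0.09794051  0.97298048 -0.20908524  0.35110421]
 [-0.99518148  0.09673205 -0.01602301 -0.14607589]
 [ 0.00463517  0.20964706  0.97776614  0.9101859 ]
 [ 0.          0.          0.          1.        ]] ['pixels', 'mtx', 'T']
{'clock': 0.1, 'joints': array([ 6.84527217e+01,  1.50959603e+01, -2.79833031e+00,  7.21592303e+01,
       -1.34265064e-03,  8.11029708e+01]), 'joint_vel': array([-0.02387031, -0.06553696,  0.15256296, -0.05005067, -0.06517241,
       -0.00343383]), 'joint_efforts': array([ 9.77001400e-04, -6.38576889e+01,  3.85065329e+01,  1.00215265e-02,
       -3.02062645e-04, -7.54750204e-06]), 'eef_pos': array([0.11489174, 0.51203927, 0.2418859 ]), 'ee_rot': array([-1.79946915e+02, -6.95100452e-03,  1.67349748e+02]), 'contact_force': array([-0.61284669, -0.88669776, -0.51796071]), 'ft_torque': array([ 0.00971419, -0.02189304, -0.00010688]), 'finger_force': 0.0, 'width': 1.0007844561927353}
```

View pics/top0.png

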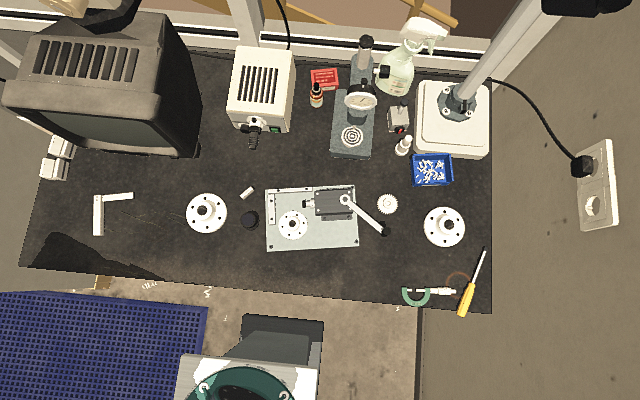

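View pics/scene0.png

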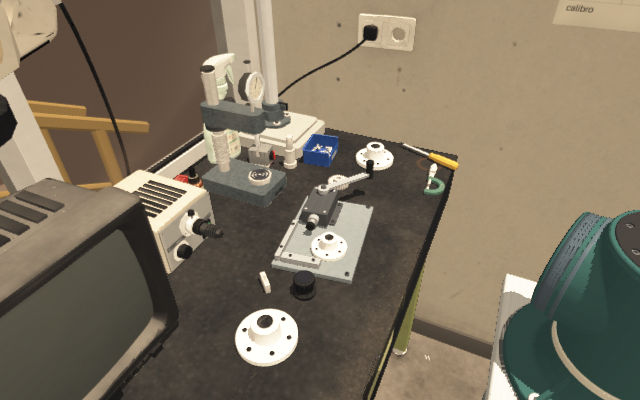

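The top view shows the plate with corners at about (265,190), (354,186), (358,248) and (267,252). The handle is at (384,230), the loupe at (249,219), the gauge block at (247,193) and the gear at (387,204). There are three flange candidates: (293,225) on the plate, and larger ones at (206,212) and (445,227). The small one on the plate fits, and I'll confirm it in an enlarged crop.

```bash
cat > h.py <<'E'
import numpy as np,cv2
def ray(s,uv,z):
    uv=np.atleast_2d(np.float64(uv)); K,T=s["mtx"],s["T"]
    d=np.c_[(uv[:,0]-K[0,2])/K[0,0],-(uv[:,1]-K[1,2])/K[1,1],-np.ones(len(uv))]@T[:3,:3].T
    o=T[:3,3]; return o+d*((z-o[2])/d[:,2])[:,None]
def proj(s,P):
    P=np.atleast_2d(P);T=s["T"];c=(P-T[:3,3])@T[:3,:3];K=s["mtx"]
    return np.c_[K[0,0]*c[:,0]/-c[:,2]+K[0,2],K[1,1]*-c[:,1]/-c[:,2]+K[1,2]]
E
python3 - <<'E'
from h import *
s=np.load("pics/top0.npz"); im=s["pixels"][:,:,::-1]
c=im[165:275,225:415]; cv2.imwrite("pics/crop0.png",cv2.resize(c,None,fx=4.2,fy=4.2,interpolation=cv2.INTER_CUBIC))
for n,uv,z in[("plate",[(265,190),(354,186),(358,248),(267,252)],.012),("flange",(293,225),.02),("handle",(384,230),.094)]: print(n,ray(s,uv,z).round(4))
g=cv2.cvtColor(im,cv2.COLOR_BGR2HSV); print(im[240,330],im[232,283],im[225,262],im[195,290])
E
```

```text
plate [[ 0.553   0.0145  0.012 ]
 [ 0.5854 -0.2065  0.012 ]
 [ 0.4319 -0.2285  0.012 ]
 [ 0.4007 -0.0104  0.012 ]]
flange [[ 0.4711 -0.0661  0.02  ]]
handle [[ 0.4699 -0.2755  0.094 ]]
[206 221 220] [255 255 255] [65 73 80] [203 218 218]
```

View pics/crop0.png

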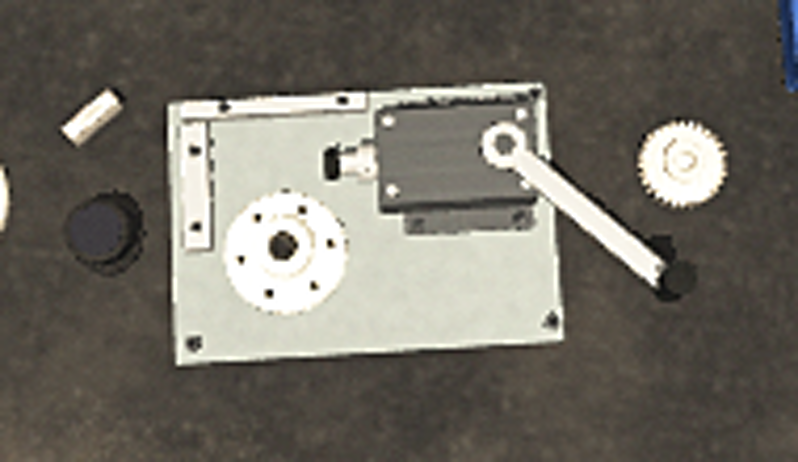

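The crop confirms that the flange on the plate, at crop (285,252), is the right one. Its rim is about 29 px against 89 px for the 226 mm plate, so roughly 72 mm. The lever is open, with the handle at crop (678,280).

```bash
python3 - <<'E'
from h import *
s=np.load("pics/top0.npz"); im=s["pixels"]
u=lambda p:(np.float64(p)+.5)/4.2-.5+[225,165]
W=ray(s,u([(168,102),(543,84),(563,339),(177,364)]),.012)[:,:2]
F=np.array([(79,120),(79,-106),(-77,-106),(-77,120)])/1e3
a,b=F-F.mean(0),W-W.mean(0); th=np.arctan2((a[:,0]*b[:,1]-a[:,1]*b[:,0]).sum(),(a*b).sum())
R=np.array([[np.cos(th),-np.sin(th)],[np.sin(th),np.cos(th)]]); t=W.mean(0)-R@F.mean(0)
print("yaw",np.degrees(th),"t",t,"res mm",(1e3*(F@R.T+t-W)).round(1).tolist())
m=(im.min(2)>235).astype(np.uint8); n,l,st,c=cv2.connectedComponentsWithStats(m)
k=[i for i in range(1,n) if abs(c[i]-[293,225]).max()<6 and st[i,4]>150]
for i in k:
    cs,_=cv2.findContours((l==i).astype(np.uint8),cv2.RETR_EXTERNAL,cv2.CHAIN_APPROX_NONE); e=cv2.fitEllipse(cs[0]); print(e)
    P=ray(s,e[0],.021)[0,:2]; print("flange W",P,"fix",R.T@(P-t))
hp=ray(s,u([(680,281)]),.094)[0,:2]; print("handle W",hp,"fix",R.T@(hp-t),"exp",30-120*np.cos(.8),-75-120*np.sin(.8))
fh=lambda x,y:(R@np.array([x,y])/1e3+t).round(4)
print("home",fh(30,60),"pivot",fh(30,-75),"fence",fh(65,55),"stop",fh(25,95))
for v in(0,.4,.8,1.2,1.4,1.6):
    print(v,fh(30-120*np.cos(v-.8),-75+120*np.sin(v-.8)))
np.savez("fix.npz",R=R,t=t)
E
```

```text
yaw 9.008010557671023 t [ 0.49645688 -0.11442995] res mm [[0.0, 0.7], [2.2, -0.8], [-1.5, -1.5], [-0.7, 1.7]]
((292.3973693847656, 224.7032470703125), (27.261276245117188, 27.797086715698242), 63.586692810058594)
flange W [ 0.47154274 -0.0646399 ] fix [-0.01681111  0.05307683]
handle W [ 0.4670994  -0.28133037] fix [-0.05512743 -0.16024537] exp -53.60480512165985 -161.08273090794273
home [ 0.5167 -0.0505] pivot [ 0.5378 -0.1838] fence [ 0.552  -0.0499] stop [ 0.5063 -0.0167]
0 [ 0.4687 -0.2819]
0.4 [ 0.436  -0.2473]
0.8 [ 0.4193 -0.2026]
1.2 [ 0.4213 -0.155 ]
1.4 [ 0.4294 -0.1324]
1.6 [ 0.4418 -0.1119]
```

>>> apply_moves([
  [0.35,0.06,-0.117,0,0.006],
  [0.35,0.06,-0.117,0,0.006],
  [0.35,0.06,-0.117,0,0.006],
  [0.35,0.06,-0.117,0,0.006],
  [0.35,0.06,-0.117,0,0.006],
  [0.35,0.06,-0.117,0,0.006],
  [0.35,0.06,-0.117,0,0.006],
  [0.35,0.06,-0.117,0,0.006],
  [0.35,0.06,-0.117,0,0.006],
  [0.35,0.06,-0.117,0,0.006],
  [0.35,0.06,-0.117,0,0],
  [0.35,0.06,-0.117,0,0],
])

```text
clock: 1.1
eef_pos: [0.2951, 0.1597, 0.2423]
ee_rot: [180.0, 0.0, -171.0]
contact_force: [0.9, -0.0, -0.3]
width: 0.349
finger_force: 0.0
```

>>> apply_moves([
  [0.35,0.06,-0.117,0,0],
  [0.35,0.06,-0.117,0,0],
  [0.35,0.06,-0.117,0,0],
  [0.35,0.06,-0.117,0,0],
  [0.35,0.06,-0.117,0,0],
  [0.35,0.06,-0.117,0,0],
  [0.35,0.06,-0.117,0,0],
  [0.35,0.06,-0.117,0,0],
  [0.35,0,0,0,0],
  [0.35,0,0,0,0],
])

```text
clock: 1.93
eef_pos: [0.4152, -0.0739, 0.2417]
ee_rot: [180.0, -0.1, -171.2]
contact_force: [-1.6, 0.6, 0.3]
width: 0.346
finger_force: 0.0
```

```bash
python3 - <<'E'
from cell import manip
from h import *
print(manip.tcp_to_tips,[a for a in dir(manip) if a[0]!='_']); s=manip.snapshot("wrist"); print(manip.state())
np.savez("pics/w1.npz",**{k:s[k] for k in("pixels","mtx","T")}); cv2.imwrite("pics/w1.png",s["pixels"][:,:,::-1])
print(s["T"])
E
```

```text
0.011 ['IKError', 'close_job', 'snapshot', 'state', 'tcp_to_tips']
{'clock': 1.9833, 'joints': array([-2.10897056e+01,  4.92104862e+00, -1.57799095e+01,  6.93696488e+01,
        6.74411720e-03, -2.99720367e+01]), 'joint_vel': array([ 1.6606192 , -1.1773357 , -0.8092284 , -0.0148435 ,  0.03849473,
        0.17732372]), 'joint_efforts': array([ -2.30403878, -44.33510542,  38.89857173,  -0.30962253,
        -0.06859536,  -0.12056605]), 'eef_pos': array([ 0.41468445, -0.0728638 ,  0.2418981 ]), 'ee_rot': array([ 1.79958884e+02, -5.77953775e-02, -1.71117652e+02]), 'contact_force': array([-0.55827392, -0.54773765,  0.07452648]), 'ft_torque': array([-0.03489299,  0.00617244,  0.05056264]), 'finger_force': 0.0, 'width': 0.35149411030859934}
[[-0.15363036 -0.94617868 -0.2848572   0.34256485]
 [ 0.98812761 -0.14674498 -0.04549448 -0.08568808]
 [ 0.00124454 -0.2884646   0.95748975  0.37250792]
 [ 0.          0.          0.          1.        ]]
```

View pics/w1.png

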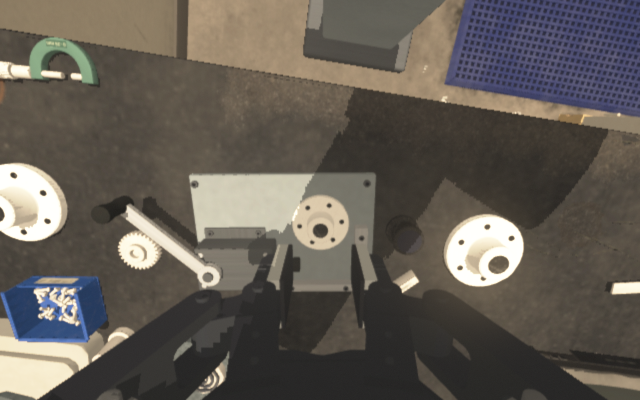

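The wrist view shows the flange rim centred at about (320,222), the near plate corners at (191,174) and (375,173), and the fingertips at about (285,270) and (362,270), straddling the flange line.

```bash
python3 - <<'E'
from h import *
s=np.load("pics/w1.npz"); f=np.load("fix.npz");R,t=f["R"],f["t"]
P=ray(s,[(376,173),(190.5,174)],.012)[:,:2]; print((P-t)@R*1e3,"exp -77 120 / -77 -106")
# rim outline columns/rows: left 292,right 349, top 195, bottom 250
print((ray(s,[(320.5,222)],.021)[:,:2]-t)@R*1e3)
for z in(.23,.238,.245): print(z,(ray(s,[(285,300),(362,300)],z)[:,:2]-t)@R*1e3)
p=np.array([.4147,-.0729]);print("tcp fix",(p-t)@R*1e3)
E
```

```text
[[ -76.14204919  117.76175657]
 [ -75.64385216 -104.14301278]] exp -77 120 / -77 -106
[[-17.32652035  51.16231988]]
0.23 [[-50.12505999  32.66853421]
 [-49.96640698  74.10175882]]
0.238 [[-55.59107163  33.78084378]
 [-55.44132496  72.88812198]]
0.245 [[-60.37383182  34.75411466]
 [-60.2318782   71.82618974]]
tcp fix [-74.24608062  53.81862294]
```

>>> apply_moves([
  [0.35,0,0,-0.12,0],
  [0.35,0,0,-0.12,0],
  [0.35,0,0,-0.12,0],
  [0.35,0,0,-0.12,0],
  [0.35,0,0,-0.12,0],
  [0.35,0,0,-0.1,0],
  [0.35,0,0,-0.08,0],
  [0.35,0,0,-0.05,0],
  [0.35,0,0,-0.03,0],
  [0.35,0,0,-0.01,0],
  [0.35,0,0,0,0],
  [0.35,0,0,0,0],
])

```text
clock: 2.98
eef_pos: [0.4153, -0.0726, 0.0255]
ee_rot: [-180.0, 0.0, -171.0]
contact_force: [0.4, -0.1, 0.2]
width: 0.355
finger_force: 0.0
```

>>> apply_moves([
  [0.35,0.0158,0.0025,-0.004,0],
  [0.35,0.0158,0.0025,0,0],
  [0.35,0.0158,0.0025,0,0],
  [0.35,0.0158,0.0025,0,0],
  [0.35,0.0158,0.0025,0,0],
  [0.35,0.0158,0.0025,0,0],
  [0.35,0.0158,0.0025,0,0],
  [0.35,0.0158,0.0025,0,0],
  [0.35,0.0158,0.0025,0,0],
  [0.35,0.0158,0.0025,0,0],
  [0.35,0.008,0.0012,0,0],
  [0.35,0,0,0,0],
])

```text
clock: 3.98
eef_pos: [0.4571, -0.0661, 0.0238]
ee_rot: [-180.0, 0.0, -171.0]
contact_force: [-0.6, -0.6, -0.4]
width: 0.351
finger_force: 0.0
```

```bash
python3 - <<'E'
from cell import manip
from h import *
for n in("wrist","top"):
    s=manip.snapshot(n); np.savez(f"pics/{n}2.npz",**{k:s[k] for k in("pixels","mtx","T")})
    if n=="wrist": a=s["pixels"][:,:,::-1][:, :640]
    else: b=cv2.resize(s["pixels"][165:275,225:415,::-1],(640,370))
cv2.imwrite("pics/c2.png",cv2.resize(np.vstack([a,b]),None,fx=.75,fy=.75))
st=manip.state();print(st["eef_pos"],st["contact_force"])
f=np.load("fix.npz");print((st["eef_pos"][:2]-f["t"])@f["R"]*1e3)
E
```

```text
[ 0.45668915 -0.06618623  0.02377933] [-0.51963164  0.6053783   0.4049448 ]
[-31.72361649  53.87523984]
```

View pics/c2.png

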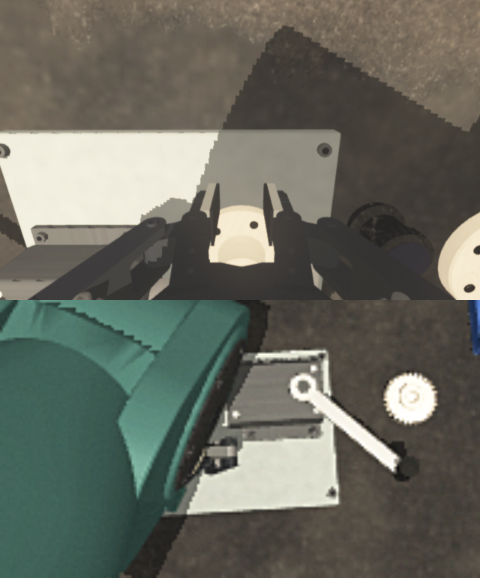

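The wrist view at (240,235) shows the rim cradled between both fingers, and the lever is still open. I'll continue in small steps, watching the force.

>>> apply_moves([
  [0.35,0.008,0.00127,0,0],
  [0.35,0.008,0.00127,0,0],
  [0.35,0.008,0.00127,0,0],
  [0.35,0.008,0.00127,0,0],
  [0.35,0.008,0.00127,0,0],
  [0.35,0.008,0.00127,0,0],
  [0.35,0.004,0.0006,0,0],
  [0.35,0,0,0,0],
])

```text
clock: 4.75
eef_pos: [0.4698, -0.0641, 0.0238]
ee_rot: [180.0, 0.0, -171.0]
contact_force: [0.1, 0.5, -0.2]
width: 0.355
finger_force: 0.2
```

>>> apply_moves([
  [0.35,0.004,0.0006,0,0],
  [0.35,0.004,0.0006,0,0],
  [0.35,0,0,0,0],
])

```text
clock: 5.0
eef_pos: [0.4716, -0.0638, 0.0238]
ee_rot: [180.0, 0.0, -171.1]
contact_force: [-1.4, -0.5, 0.0]
width: 0.349
finger_force: 0.4
```

>>> apply_moves([
  [0.35,0.004,0.0006,0,0],
  [0.35,0.004,0.0006,0,0],
  [0.35,0,0,0,0],
])

```text
clock: 5.25
eef_pos: [0.4737, -0.0635, 0.0238]
ee_rot: [-180.0, 0.0, -171.1]
contact_force: [-0.3, 0.3, -0.0]
width: 0.35
finger_force: 0.5
```

>>> apply_moves([
  [0.35,0.004,0.0006,0,0],
  [0.35,0.004,0.0006,0,0],
  [0.35,0,0,0,0],
])

```text
clock: 5.5
eef_pos: [0.4757, -0.0632, 0.0238]
ee_rot: [-180.0, 0.0, -171.0]
contact_force: [-0.8, -0.4, -0.4]
width: 0.349
finger_force: 0.4
```

>>> apply_moves([
  [0.35,0.004,0.0006,0,0],
  [0.35,0,0,0,0],
])

```text
clock: 5.67
eef_pos: [0.4767, -0.0631, 0.0238]
ee_rot: [-180.0, 0.0, -171.0]
contact_force: [-0.8, -0.4, 0.1]
width: 0.351
finger_force: 0.5
```

>>> apply_moves([
  [0.35,0.004,0.0006,0,0],
  [0.35,0.004,0.0006,0,0],
  [0.35,0,0,0,0],
])

```text
clock: 5.92
eef_pos: [0.4781, -0.0628, 0.0237]
ee_rot: [180.0, -0.1, -171.1]
contact_force: [-3.7, -1.7, 1.7]
width: 0.353
finger_force: 1.8
```

>>> apply_moves([
  [0.35,0.004,0.0006,0,0],
  [0.35,0.004,0.0006,0,0],
  [0.35,0,0,0,0],
])

```text
clock: 6.17
eef_pos: [0.4786, -0.0625, 0.0234]
ee_rot: [180.0, -0.2, -171.1]
contact_force: [-12.5, -3.0, 5.4]
width: 0.352
finger_force: 5.8
```

```bash
python3 - <<'E'
from cell import manip
from h import *
f=np.load("fix.npz");R,t=f["R"],f["t"]
s=manip.snapshot("scene"); np.savez("pics/s3.npz",**{k:s[k] for k in("pixels","mtx","T")})
w=manip.snapshot("wrist"); np.savez("pics/w3.npz",**{k:w[k] for k in("pixels","mtx","T")})
fp=lambda x,y,z:np.r_[R@np.array([x,y])/1e3+t,z]
print("scene exp home rim centre",proj(s,fp(30,60,.021)),"boss top",proj(s,fp(30,60,.043)))
u,v=proj(s,fp(30,50,.02))[0].astype(int); a=cv2.resize(s["pixels"][v-50:v+50,u-66:u+67,::-1],(640,480),interpolation=cv2.INTER_CUBIC)
cv2.imwrite("pics/s3.png",a); print(u,v)
st=manip.state(); print(st["contact_force"],(st["eef_pos"][:2]-t)@R*1e3)
E
```

```text
scene exp home rim centre [[305.55971848 243.99848604]] boss top [[305.22671426 235.58893037]]
307 241
[-12.12312619  -3.4373249    6.03325331] [-9.44147745 54.09800748]
```

View pics/s3.png

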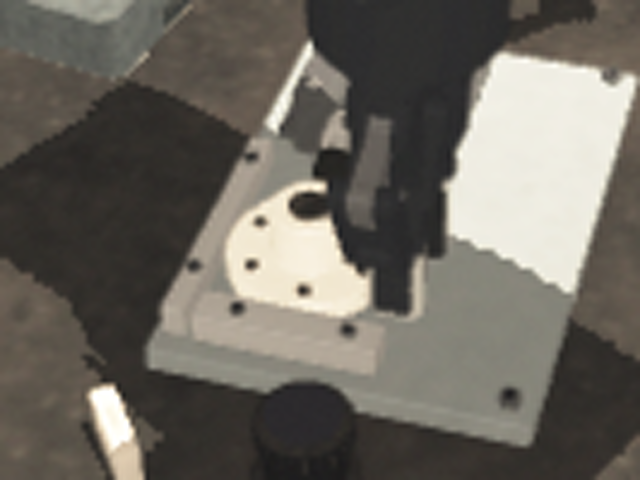

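The flange at crop (300,260) sits with its rim against the fence, and the reaction force is 12 N. I'll back off and go to the handle.

>>> apply_moves([
  [0.35,-0.008,-0.0013,0,0],
  [0.35,-0.016,-0.0025,0,0],
  [0.35,-0.03,-0.0047,0,0],
  [0.35,-0.05,-0.008,0,0],
  [0.35,-0.05,-0.008,0,0],
  [0.35,0,0,0.1,0],
  [0.35,0,0,0.15,0],
  [0.35,0,0,0.15,0],
  [0.35,0,0,0.146,0],
  [0.35,0,0,0,0],
  [0.35,0,0,0,0],
])

```text
clock: 7.18
eef_pos: [0.4428, -0.069, 0.1619]
ee_rot: [-179.9, 0.2, -171.1]
contact_force: [-0.6, -0.9, -0.7]
width: 0.351
finger_force: 0.0
```

>>> apply_moves([
  [0.165,0.03,-0.117,0,-0.0154],
  [0.165,0.03,-0.117,0,-0.0154],
  [0.165,0.03,-0.117,0,-0.0154],
  [0.165,0.03,-0.117,0,-0.0154],
  [0.165,0.03,-0.117,0,-0.0154],
  [0.165,0.03,-0.117,0,-0.0154],
  [0.165,0.03,-0.117,0,-0.0154],
  [0.165,0.03,-0.117,0,-0.0154],
  [0.165,0,0,0,0],
  [0.165,0,0,0,0],
  [0.165,0,0,0,0],
])

```text
clock: 8.1
eef_pos: [0.5013, -0.302, 0.1591]
ee_rot: [180.0, -0.1, 144.6]
contact_force: [0.2, -0.3, -0.3]
width: 0.163
finger_force: 0.0
```

```bash
python3 - <<'E'
from cell import manip
from h import *
f=np.load("fix.npz");R,t=f["R"],f["t"]
s=manip.snapshot("wrist"); q=manip.snapshot("scene")
b=cv2.resize(q["pixels"][140:290,240:400,::-1],(640,600),interpolation=cv2.INTER_CUBIC)
cv2.imwrite("pics/c4.png",cv2.resize(np.hstack([s["pixels"][:,:,::-1],cv2.resize(b,(427,400))]),None,fx=.74,fy=.74))
np.savez("pics/w4.npz",**{k:s[k] for k in("pixels","mtx","T")})
st=manip.state(); print(st["eef_pos"],st["ee_rot"],st["joints"],(st["eef_pos"][:2]-t)@R*1e3)
print("handle top exp px",proj(s,[.4687,-.2819,.094]))
E
```

```text
[ 0.50155574 -0.30155873  0.15982922] [ 1.79986531e+02 -5.97321291e-02  1.44681356e+02] [-3.89962368e+01  2.29884766e+01 -3.78797131e+00  6.32840252e+01
  9.60973565e-03 -3.67759110e+00] [ -24.2632575  -185.61916341]
handle top exp px [[318.05664188 167.68897638]]
```

View pics/c4.png

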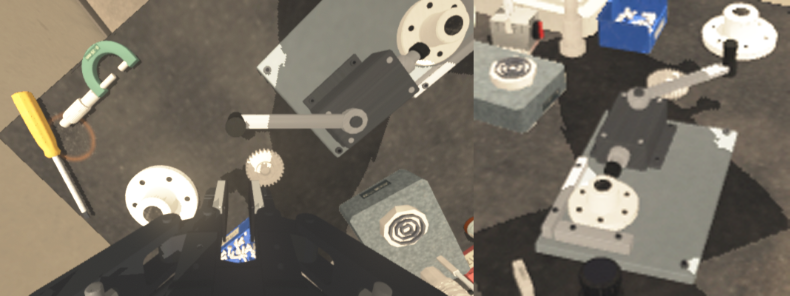

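The wrist view shows the handle top at about (319,169) full scale, where it was predicted, and the fingers are aligned with it. In the scene view the flange lies against the fence in front of the plunger. I'll compute the arc steps.

```bash
python3 - <<'E'
from h import *
f=np.load("fix.npz");R,t=f["R"],f["t"]
def tcp(v,L=.018):
    a=v-.8; return R@(np.array([.030-.12*np.cos(a),-.075+.12*np.sin(a)])-L*np.array([np.sin(a),np.cos(a)]))+t
cur=np.array([.50156,-.30156]); print("to pre L=24",(tcp(0,.024)-cur)/.25); print("L24->18",(tcp(0)-tcp(0,.024))/.25)
vs=np.arange(0,1.46,.1)
for a,b in zip(vs,vs[1:]): print(round(b,2),((tcp(b)-tcp(a))/.5).round(4),"half-step; W",tcp(b).round(4))
print("turn per half-step",-np.degrees(.05)/360)
E
```

```text
to pre L=24 [-0.05281361  0.02328762]
L24->18 [-0.01962225  0.01381909]
0.1 [-0.0211  0.0119] half-step; W [ 0.4729 -0.2863]
0.2 [-0.0198  0.014 ] half-step; W [ 0.463  -0.2793]
0.3 [-0.0183  0.0159] half-step; W [ 0.4538 -0.2714]
0.4 [-0.0166  0.0176] half-step; W [ 0.4455 -0.2625]
0.5 [-0.0148  0.0192] half-step; W [ 0.4381 -0.2529]
0.6 [-0.0128  0.0206] half-step; W [ 0.4317 -0.2426]
0.7 [-0.0107  0.0218] half-step; W [ 0.4264 -0.2317]
0.8 [-0.0085  0.0227] half-step; W [ 0.4221 -0.2204]
0.9 [-0.0061  0.0235] half-step; W [ 0.4191 -0.2086]
1.0 [-0.0038  0.024 ] half-step; W [ 0.4172 -0.1967]
1.1 [-0.0014  0.0242] half-step; W [ 0.4165 -0.1845]
1.2 [0.0011 0.0242] half-step; W [ 0.417  -0.1724]
1.3 [0.0035 0.024 ] half-step; W [ 0.4188 -0.1604]
1.4 [0.0059 0.0235] half-step; W [ 0.4217 -0.1487]
turn per half-step -0.007957747154594769
```

>>> apply_moves([
  [0.165,0,0,-0.06,0],
  [0.165,0,0,-0.1,0],
  [0.165,0,0,-0.1,0],
  [0.165,0,0,-0.04,0],
  [0.165,0,0,-0.02,0],
  [0.165,0,0,0,0],
])

```text
clock: 8.7
eef_pos: [0.5017, -0.302, 0.08]
ee_rot: [180.0, -0.1, 144.6]
contact_force: [0.5, 0.6, 0.1]
width: 0.162
finger_force: 0.0
```

>>> apply_moves([
  [0.165,-0.0265,0.0115,0,0],
  [0.165,-0.0265,0.0115,0,0],
  [0.165,-0.01,0.007,0,0],
  [0.165,-0.01,0.007,0,0],
  [0.165,-0.021,0.012,0,-0.008],
  [0.165,-0.021,0.012,0,-0.008],
  [0.165,-0.02,0.014,0,-0.008],
  [0.165,-0.02,0.014,0,-0.008],
  [0.165,0,0,0,0],
])

```text
clock: 9.45
eef_pos: [0.4632, -0.2801, 0.081]
ee_rot: [180.0, 0.1, 132.9]
contact_force: [4.2, 0.8, 0.4]
width: 0.167
finger_force: 1.9
```

Contact made, pushing at 4 N. I'll continue along the arc.

>>> apply_moves([
  [0.165,-0.018,0.016,0,-0.008],
  [0.165,-0.018,0.016,0,-0.008],
  [0.165,-0.0165,0.0175,0,-0.008],
  [0.165,-0.0165,0.0175,0,-0.008],
  [0.165,-0.015,0.019,0,-0.008],
  [0.165,-0.015,0.019,0,-0.008],
  [0.165,-0.013,0.0205,0,-0.008],
  [0.165,-0.013,0.0205,0,-0.008],
  [0.165,0,0,0,0],
])

```text
clock: 10.2
eef_pos: [0.4329, -0.2443, 0.0811]
ee_rot: [179.9, 0.1, 110.0]
contact_force: [3.9, -4.9, -0.7]
width: 0.165
finger_force: 3.4
```

>>> apply_moves([
  [0.165,-0.0125,0.023,0,-0.008],
  [0.165,-0.0125,0.023,0,-0.008],
  [0.165,-0.0085,0.023,0,-0.008],
  [0.165,-0.0085,0.023,0,-0.008],
  [0.165,-0.006,0.0235,0,-0.008],
  [0.165,-0.006,0.0235,0,-0.008],
  [0.165,-0.004,0.024,0,-0.008],
  [0.165,-0.004,0.024,0,-0.008],
  [0.165,0,0,0,0],
])

```text
clock: 10.95
eef_pos: [0.4181, -0.1976, 0.0812]
ee_rot: [179.8, 0.1, 86.9]
contact_force: [6.7, -4.8, -1.5]
width: 0.167
finger_force: 3.7
```

>>> apply_moves([
  [0.165,0.002,0.0245,0,-0.008],
  [0.165,0.002,0.0245,0,-0.008],
  [0.165,0.0025,0.0245,0,-0.008],
  [0.165,0.0025,0.0245,0,-0.008],
  [0.165,0.004,0.024,0,-0.008],
  [0.165,0.004,0.024,0,-0.008],
  [0.165,0.006,0.0235,0,-0.008],
  [0.165,0.006,0.0235,0,-0.008],
  [0.165,0,0,0,0],
])

```text
clock: 11.7
eef_pos: [0.4239, -0.1483, 0.0805]
ee_rot: [180.0, -0.0, 64.0]
contact_force: [0.5, 0.1, -0.7]
width: 0.163
finger_force: 0.0
```

The force dropped to zero, so the lever snapped over. I'll back off and raise the tool, then move the arm aside to check.

>>> apply_moves([
  [0.165,-0.03,-0.07,0,0],
  [0.165,-0.03,-0.07,0,0],
  [0.165,0,0,0.15,0],
  [0.165,0,0,0.15,0],
  [0.165,0,0,0.15,0],
  [0.165,0,-0.15,0.05,0],
  [0.165,0,-0.15,0,0],
  [0.165,0,-0.15,0,0],
  [0.165,0,-0.15,0,0],
  [0.165,0,-0.1,0,0],
  [0.165,0,0,0,0],
])

```text
clock: 12.62
eef_pos: [0.4083, -0.3635, 0.2048]
ee_rot: [180.0, 0.1, 64.0]
contact_force: [0.0, 0.8, 0.7]
width: 0.169
finger_force: 0.0
```

```bash
python3 - <<'E'
from cell import manip
from h import *
f=np.load("fix.npz");R,t=f["R"],f["t"]
s=manip.snapshot("top"); q=manip.snapshot("scene")
a=cv2.resize(s["pixels"][165:275,225:415,::-1],(518,300),interpolation=cv2.INTER_CUBIC)
b=cv2.resize(q["pixels"][170:295,250:400,::-1],(518,432)[0:1]+(432,),interpolation=cv2.INTER_CUBIC)[:299]
cv2.imwrite("pics/c5.png",np.vstack([a,b]))
m=(s["pixels"].min(2)>235).astype(np.uint8)
fp=lambda x,y,z:np.r_[R@np.array([x,y])/1e3+t,z]
print("exp home px",proj(s,fp(30,60,.021)),"handle locked px",proj(s,fp(-53.6,11,.094)),manip.state()["eef_pos"])
E
```

```text
exp home px [[288.77931159 205.98731878]] handle locked px [[309.58127414 235.3398262 ]] [ 0.40826554 -0.35967547  0.20496731]
```

View pics/c5.png

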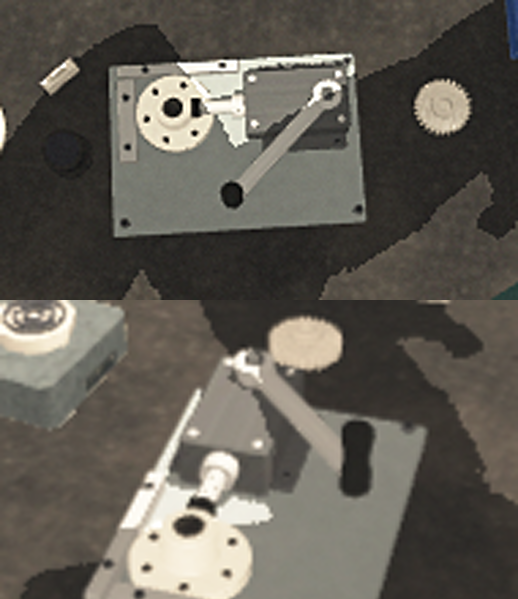

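The handle is at (310,235) and the flange centre at (289,206). Both match the predicted locked and home pixels. The nose is on the boss, the bystanders haven't moved and the arm is clear. I'm handing in.

```bash
python3 -c "
from cell import manip
print(manip.close_job())"
```

```text
the job is handed in; nothing more can be done
None
```

The flange was pushed flush to the fence, the lever snapped into lock with the plunger holding the flange in its corner, and the job was handed in at about 12.7 s; the hand-in returned no verdict.

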